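# Advance the tray seeder by one row and bring down the sowing bar

### The job

Sow the next row on the tray seeder. Push the hand wheel round by its upright handle, clockwise seen from above, through exactly one full turn, so that the tray moves on by one row and the handle is back where it started. Then press the palm plate of the sowing bar straight down to its stop, so that its three tubes dip into the new row, and let it spring fully up again. Only push gently, with the fingertips or the outside of the fingers: do not grip the handle, and leave the scoop, vial, beaker and dibber where they are.

Things in the scene. Friction and masses are not known exactly. Their poses are not given: they have to be found in the camera images.
- wheel_centre (a point): centre of the grey three-spoke hand wheel (135 mm over its rim, horizontal, on an upright shaft at the right front of the seeder), on its axis at the top of the hub, 132 mm above the bench (a bare nut rises to this height there). The rim is a 15 mm round ring of 60 mm mid radius, its top 129.5 mm above the bench. Any clock position of the handle may occur at the start
- crank_handle: upright black revolving handle on the wheel's rim, 20 mm thick and 58 mm tall; its origin is the middle of its foot, 131 mm above the bench and 60 mm from the wheel's axis; the top is at 189 mm. It turns freely about its own upright axis. About 2 N pushed along the circle turns the wheel, which stays where it is left
- crank_wheel (a joint): angle of the hand wheel in rad, 0 at the start, growing clockwise as seen from above; one turn = 6.283. Stops at -0.6 and 12.9
- carriage (a joint): travel in m of the tray carriage (black cell tray, 3 x 6 cells on a 40 mm pitch, tray rim 79 mm above the bench), driven through rack and pinion by the wheel: 0 at the start, 0.040 (one row, to the seeder's right) per clockwise turn
- seeder: the seeder's bed, an aluminium plate 240 x 470 mm, fixed on the bench; origin on the bench under the middle of the tray's track; its x points away from the robot across the tray, its y to the left along the track (z up). Wheel axis at x = -85 mm, y = -120 mm; the sowing bar spans the tray at y = +80 mm on two guide posts 156 mm tall at x = -98 and +96 mm
- palm_plate (a point): top centre of the black round palm plate (44 mm across, on a stem to the right of the bar's three seed cups, at x = 0, y = +46 mm of the seeder), 164 mm above the bench when up
- sowing_bar (a joint): how far in m the sowing bar is pressed down: 0 up, 0.025 at its stop; sprung, it takes about 4 to 9 N and comes up by itself
- vial_1: upright specimen vial with a screw cap, 22 mm across, 69 mm tall, loose, in front of the seeder; origin at its foot. Leave alone
- scoop: small white scoop 160 mm long, lying loose in front of the seeder at the left; origin under its middle. Leave alone
- beaker: clear plastic beaker 70 mm across, 81 mm tall, loose, in front of the seeder; origin at its foot. Leave alone
- dibber: wooden-handled dibber 188 mm long, lying loose beyond the left end of the seeder; origin under its middle. Leave alone

How it is judged:
By the outcome, as a careful person would: the job done as asked, in the order asked, and still so for the second after the job is handed in, with the robot touching nothing.
It also fails if it takes over 61 s, if anything falls off the work surface, if the arm or the gripper's body presses on something with over 40 N, if the wrist force passes 120 N, or if a joint passes its speed limit or range.

### The arm

A 6-joint arm with a two-finger parallel gripper is mounted at the origin on a cart in front of the work surface, level with it; the furniture and walls round the work are solid. World frame = base frame: x ahead of the robot, y to its left, z up, the work surface at z = 0. Lengths are in mm, angles in degrees, forces in N, time in s.
With the tool pointing down it reaches from about 400 to 825 mm from the base axis. Payload 7 kg.
Tool frame: the origin (TCP) lies on the centre line of the jaws, within the pads' length; the fingertips stand 11 mm ahead of it and the grasp point (between the pads) lies 8 mm behind it; z points along the fingers, y is the line along which they close (so a half turn about z gives the same grasp; the last joint's range is limited). The gripper opens to 85 mm and grips with 20 to 120 N. Pads are 22 mm wide; open, the fingers measure 114 mm over their backs; the gripper's body (76 mm by 85 mm) begins 54 mm behind the grasp point. The pads swing forward as they close: fully open they stand 13 mm farther back than shut.
Start: joints at [-58.436, 20.546, 0.682, 0, -70.136, -16.507], TCP at [175.329, -651.809, 242.302] pointing down, gripper open.
Joint ranges: [-176.03, 176.03], [-82.01, 121.73], [-58.28, 71.71], [-173.87, 95.51], [-174.79, -0.11], [-173.66, 173.66]. Speed limits (degrees/s): [136.94, 136.94, 172.46, 180, 180, 180].

### API

Orientations are given as [roll, pitch, yaw] about the fixed x, y, z axes, in that order (R = Rz(yaw) Ry(pitch) Rx(roll)).
In Python, from rig import r gives the robot as it stands.
- The arm moves only by the tool play_rows, never from a script. Its argument "plan" is a list of rows, each a list of 7 numbers: the shift along the tool's x, y, z in mm, then the turn, a rotation vector about the tool's x, y, z in rad, then the finger opening in mm, from 0 to 85.4. A call has exactly 5 rows; each row shifts and turns the commanded pose from where the row before left it, along the tool's axes as they then stand; what a row does not reach is not made up. A row lasts 1/12 s, in which the tool goes at most 41.7 mm and 7.16 degrees, less where a joint would pass 70% of its speed; a pose out of reach is approached as far as the arm can. A call is refused whole if a number of a shift passes 41.7 or a number of a turn 0.125, either way. A call with a gripper value outside its range is refused whole. The fingers move at their own pace and stop on an object; "force" is the grip in N (left out, the last holds). Time passes only in rows, so rows that do not move let the fingers close, or fill a call up. It gives the time, the measured TCP pose, the force and the opening at its end, in the units of the state.
- r.sense(): the state, without advancing time (a new reading comes with each control period).
- r.capture(name): name is "side" or "top" or "wrist"; returns a dict with "color" (400x640x3 uint8, red, green, blue), "fov_y" (degrees; the focal length in pixels is half the picture's height over the tangent of half this angle, whatever the lens; pixels are square), "cx", "cy" (the principal point, pixels), "rvec" (rotation vector, rad) and "tvec" (3), from world to camera coordinates, as OpenCV has them. Camera axes: x right, y down, z forward; pixel columns grow to the right and rows downward; lengths in mm; the calibration is good to about 2 mm. A picture is of the moment at which its call begins. There is no depth.
- r.finish_job(): hands the job in, once; it reports no verdict.
The state is a dict: "time_s": time; "joints": joint angles; "qd": joint speeds; "joint_efforts": joint torques, N m; "eef_pos": TCP position; "orientation": TCP orientation; "wrist_force": force on the tool from outside, world axes, zero at the start; "moment": the same for the moment, N m; "finger_gap": opening from 0.0 (shut) to 1.0 (fully open).
Only numpy, scipy, OpenCV 4.12 (cv2) and the standard library are available. Lean on these libraries where they do the work, as an engineer would, in place of code of your own. Each camera call takes 0.05 s, during which the arm holds its last target. There are 200 camera calls.

## Working session

There is one attempt and no reset: what is moved stays moved. The work goes in short steps, Python scripts to look and compute and a tool call to move; the robot and the scene stay as the last step left them, time stands still between calls to the robot, and variables do not carry over. Pictures are saved under pics/ and viewed, on a budget of 10 in all, crops included, one or two more only if the job needs it, and the job is handed in when it is done.

Besides the shell and the picture viewer there is one more tool, called after ">>>" in YAML: its name, and indented under it one key for each argument. play_rows: Moves the arm, as the interface text tells. Its arguments: {"type":"object","properties":{"plan":{"type":"array","items":{"type":"array","items":{"type":"number"}}},"force":{"type":"number"}},"required":["plan"]}

```bash
ls; mkdir -p pics; python3 - <<'E'
from rig import r
import cv2,numpy as np
s=r.sense();print(s)
for n in("top","side"):
    c=r.capture(n);cv2.imwrite(f"pics/{n}0.png",c["color"][...,::-1]);np.save(f"{n}0.npy",c,allow_pickle=True)
    print(n,c["fov_y"],c["cx"],c["cy"],c["rvec"],c["tvec"])
a=cv2.imread("pics/top0.png");b=cv2.imread("pics/side0.png")
E
```

```text
pics
{'time_s': 0.0, 'joints': array([-5.84379269e+01,  2.05913309e+01,  6.31935979e-01, -1.90293778e-02,
       -7.01352328e+01, -1.65078331e+01]), 'qd': array([ 0.09204532, -0.10338742, -0.0358734 ,  0.0266606 ,  0.04961082,
        0.05641312]), 'joint_efforts': array([-4.31151211e-04, -5.83317626e+01,  2.93425620e+01,  6.93674192e+00,
       -5.93635588e-03, -5.64438233e-05]), 'eef_pos': array([ 175.17430067, -651.38305879,  241.35431004]), 'orientation': array([ 1.79904189e+02, -9.73927805e-03, -1.64952233e+02]), 'wrist_force': array([-0.07616085, -0.54749167, -1.07788629]), 'moment': array([-0.00961557, -0.03404597, -0.02716524]), 'finger_gap': 0.9949204013893378}
top 49.09236675103817 319.77036219213346 194.7688935104584 [ 2.14279356 -2.12801601  0.22620355] [ -31.68518367  566.50351281 1254.53111655]
side 48.26540206880821 318.3417308645739 204.059921940198 [ 2.16280842 -0.01497326 -0.00823451] [-524.00331712   87.90190164 1193.11926954]
```

View pics/top0.png

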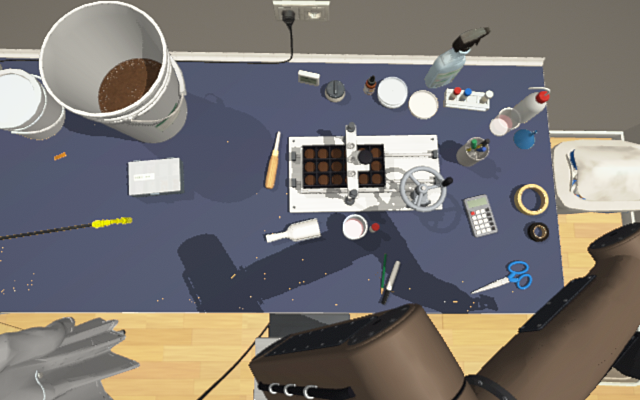

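View pics/side0.png

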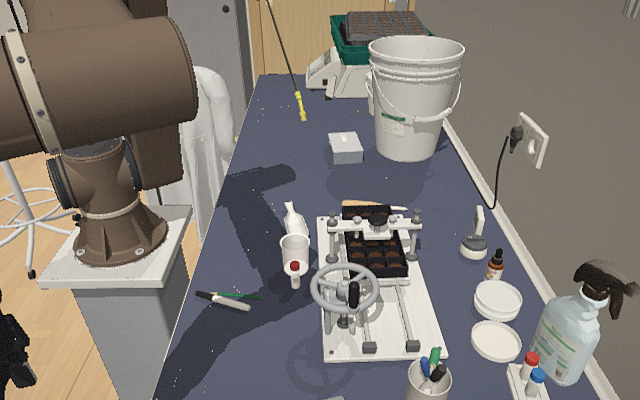

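The top view shows the wheel hub near (424,188), the handle near (447,182), the palm plate near (366,157) and the vial and beaker near (375,228) and (355,227). In the side view the wheel is near (343,288), the handle near (352,295) and the palm plate near (377,218). I'll enlarge both.

```bash
python3 - <<'E'
import cv2,numpy as np
a=cv2.imread("pics/top0.png")[125:245,280:460];b=cv2.imread("pics/side0.png")[195:365,300:450]
a=cv2.resize(a,(720,480),interpolation=cv2.INTER_CUBIC)[:,:];
cv2.imwrite("pics/ztop.png",a)
cv2.imwrite("pics/zside.png",cv2.resize(b,None,fx=3.5,fy=3.5,interpolation=cv2.INTER_CUBIC))
E
```

```text
(no output)
```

View pics/ztop.png

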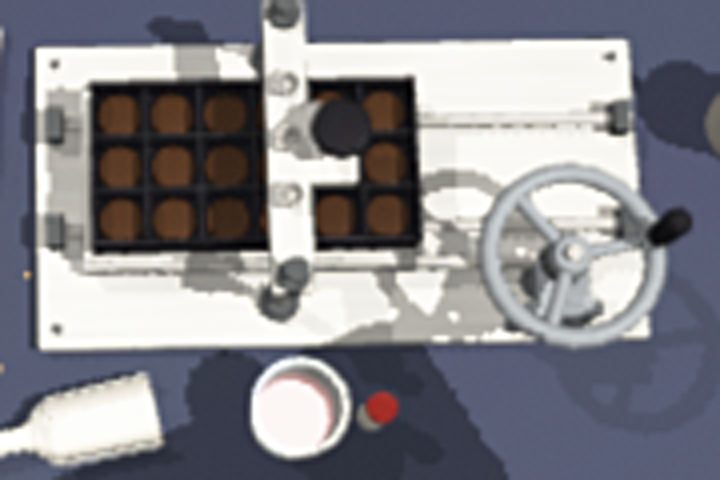

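View pics/zside.png

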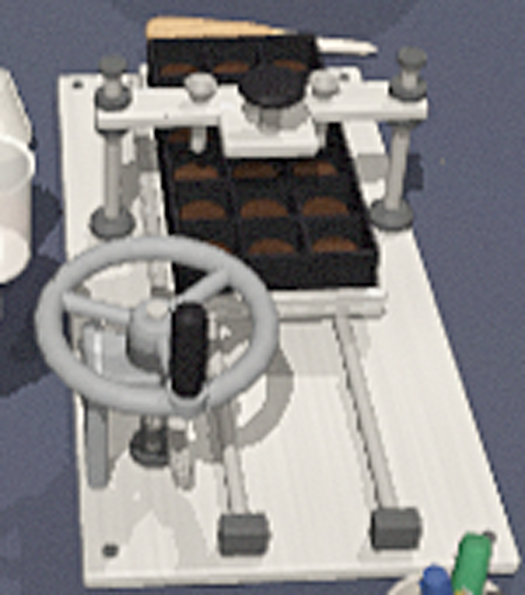

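```bash
cat > h.py <<'E'
import cv2,numpy as np
def P(c):
    f=200/np.tan(np.radians(c["fov_y"]/2)); R=cv2.Rodrigues(np.array(c["rvec"],float))[0]
    K=np.array([[f,0,c["cx"]],[0,f,c["cy"]],[0,0,1]]); return K,R,np.array(c["tvec"],float).reshape(3)
def ray(c,u):
    K,R,t=P(c); return -R.T@t, R.T@np.linalg.solve(K,[u[0],u[1],1])
def plane(c,u,z):
    o,d=ray(c,u); return o+d*(z-o[2])/d[2]
def tri(c1,u1,c2,u2):
    o1,d1=ray(c1,u1);o2,d2=ray(c2,u2)
    s=np.linalg.lstsq(np.c_[d1,-d2],o2-o1,rcond=None)[0]
    a,b=o1+s[0]*d1,o2+s[1]*d2
    return (a+b)/2,np.linalg.norm(a-b)
def proj(c,p):
    K,R,t=P(c); q=K@(R@np.array(p,float)+t); return q[:2]/q[2]
E
python3 - <<'E'
from h import *
np.set_printoptions(precision=1,suppress=True)
T=np.load("top0.npy",allow_pickle=True).item();S=np.load("side0.npy",allow_pickle=True).item()
zt=lambda u,v:((u+.5)/4-.5+280,(v+.5)/4-.5+125)
zs=lambda u,v:((u+.5)/3.5-.5+300,(v+.5)/3.5-.5+195)
for n,a,b,z in [("hub",(572,252),(153,310),132),("palm",(341,126),(275,84),164),("handletop",(682,219),(189,309),189),
 ("fl",(37,47),(353,70),10),("bl",(40,350),(60,76),10),("br",(648,341),(85,585),10),("fr",(630,40),(521,565),10),("vial",(382,407),(0,0),69)]:
    p,e=tri(T,zt(*a),S,zs(*b)); print(n,p,e,"top plane",plane(T,zt(*a),z),"side plane",plane(S,zs(*b),z))
# ring from colour mask in the top view
g=T["color"].astype(int);hsv=cv2.cvtColor(T["color"],cv2.COLOR_RGB2HSV)
c=zt(572,252)
# outer rim by radial pts seen in zoom: left, right, top, bottom extremes
for q in [(481,252),(667,252),(573,164),(573,347)]: print(q,plane(T,zt(*q),122))
# black top of palm / handle blobs
for n,cam,(x0,y0,x1,y1) in [("palmT",T,(352,145,378,168)),("handT",T,(440,172,458,190)),("palmS",S,(366,210,392,228)),("handS",S,(345,278,364,312))]:
    m=(cam["color"].max(2)<62).astype(np.uint8)[y0:y1,x0:x1]
    k,l,st,ce=cv2.connectedComponentsWithStats(m);i=1+st[1:,4].argmax();print(n,st[i][:2]+[x0,y0],st[i][2:],ce[i]+[x0,y0])
E
```

```text
hub [ 573.6 -318.1  127.5] 4.928931292123463 top plane [ 575.2 -316.8  132. ] side plane [ 570.8 -323.4  132. ]
palm [ 657.1 -150.8  158. ] 1.9541948960632296 top plane [ 656.4 -150.   164. ] side plane [ 654.7 -159.4  164. ]
handletop [ 586.1 -378.5  186. ] 2.9700949358226505 top plane [ 586.9 -377.5  189. ] side plane [ 584.3 -382.   189. ]
fl [757.2  69.5  12.2] 7.165304583162968 top plane [761.6  69.6  10. ] side plane [754.1  70.9  10. ]
bl [519.9  63.   13.6] 0.9626446323040042 top plane [520.   63.1  10. ] side plane [520.4  68.2  10. ]
br [ 531.5 -406.3    7.6] 0.45587565142361747 top plane [ 530.9 -405.6   10. ] side plane [ 531.7 -408.1   10. ]
fr [ 771.  -401.4   13.5] 2.698578532790632 top plane [ 773.6 -402.6   10. ] side plane [ 770.8 -399.1   10. ]
vial [ 469.9 -163.4  228.4] 33.721418265200214 top plane [ 471.4 -189.4   69. ] side plane [474.1  89.5  69. ]
(481, 252) [ 576.6 -254.2  122. ]
(667, 252) [ 577.9 -387.7  122. ]
(573, 164) [ 642.  -322.7  122. ]
(573, 347) [ 508.8 -317.5  122. ]
palmT [357 145] [ 21  23 282] [366.5 154. ]
handT [442 177] [11  9 66] [447.1 181.3]
palmS [366 210] [ 26  16 284] [377.8 216.4]
handS [348 282] [ 12  26 245] [353.5 294.6]
```

The measurements agree. The hub is at about (574.5, -318.5) and the handle top at (586.5, -378), 60.7 mm from the axis at about -78.6°. The palm plate is at (656.5, -150.5), which matches the given seeder offsets with the bed turned about 1.4°. Next: yaw to 180°, close the fingers, and move above the spot behind the handle at (616, -362).

>>> play_rows:
  plan:
    - [0,0,0,0,0,0.087,0]
    - [0,0,0,0,0,0.087,0]
    - [0,0,0,0,0,0.088,0]
    - [0,0,0,0,0,0,0]
    - [0,0,0,0,0,0,0]
  force: 20

```text
time_s: 0.52
eef_pos: [175.3, -651.6, 241.9]
orientation: [180.0, -0.0, -179.8]
wrist_force: [1.2, -0.1, 0.3]
finger_gap: 0.296
```

>>> play_rows:
  plan:
    - [-15,10,0,0,0,0,0]
    - [-30,20,0,0,0,0,0]
    - [-30,20,0,0,0,0,0]
    - [-30,20,0,0,0,0,0]
    - [-30,20,0,0,0,0,0]

```text
time_s: 0.93
eef_pos: [311.2, -560.7, 242.2]
orientation: [180.0, -0.0, -179.8]
wrist_force: [0.8, -0.2, 0.7]
finger_gap: -0.004
```

>>> play_rows:
  plan:
    - [-30,20,0,0,0,0,0]
    - [-30,20,0,0,0,0,0]
    - [-30,20,0,0,0,0,0]
    - [-30,20,0,0,0,0,0]
    - [-30,20,0,0,0,0,0]

```text
time_s: 1.35
eef_pos: [461.5, -460.3, 242.4]
orientation: [-180.0, 0.0, -179.8]
wrist_force: [0.0, -0.1, -0.6]
finger_gap: -0.001
```

>>> play_rows:
  plan:
    - [-30,20,0,0,0,0,0]
    - [-30,20,0,0,0,0,0]
    - [-30,20,0,0,0,0,0]
    - [-30,20,0,0,0,0,0]
    - [-16,10,0,0,0,0,0]

```text
time_s: 1.77
eef_pos: [598.9, -369.0, 241.8]
orientation: [180.0, -0.0, -179.7]
wrist_force: [-0.2, 0.5, -0.1]
finger_gap: -0.003
```

>>> play_rows:
  plan:
    - [-10,5,0,0,0,0,0]
    - [-8,4,0,0,0,0,0]
    - [0,0,0,0,0,0,0]
    - [0,0,0,0,0,0,0]
    - [0,0,0,0,0,0,0]

```text
time_s: 2.18
eef_pos: [613.1, -363.4, 242.5]
orientation: [-180.0, -0.0, -180.0]
wrist_force: [-0.3, 0.1, -0.1]
finger_gap: -0.001
```

```bash
python3 - <<'E'
from rig import r
from h import *
np.set_printoptions(precision=1,suppress=True)
s=r.sense();print(s["eef_pos"],s["orientation"])
I=[]
for n in("top","wrist"):
    c=r.capture(n);np.save(n+"1.npy",c,allow_pickle=True);im=c["color"][...,::-1].copy()
    for p in[(574.5,-318.5,132),(586.5,-378,189),(586.5,-378,131),(656.5,-150.5,164)]:
        q=proj(c,p);print(n,p,q)
    I.append(im)
t=cv2.resize(I[0][125:245,300:460],(640,480));cv2.imwrite("pics/p1.png",cv2.resize(np.hstack([cv2.resize(I[1],(640,400)),cv2.resize(t,(533,400))]),(800,273)))
cv2.imwrite("pics/w1.png",I[1])
E
```

```text
[ 613.1 -363.4  242.5] [-180.   -0. -180.]
top (574.5, -318.5, 132) [423.2 187.9]
top (586.5, -378, 189) [450.3 179.5]
top (586.5, -378, 131) [443.8 184. ]
top (656.5, -150.5, 164) [365.1 156.1]
wrist (574.5, -318.5, 132) [374.9 151. ]
wrist (586.5, -378, 189) [289.9 183.4]
wrist (586.5, -378, 131) [296.1 166.7]
wrist (656.5, -150.5, 164) [609.  269.8]
```

View pics/p1.png

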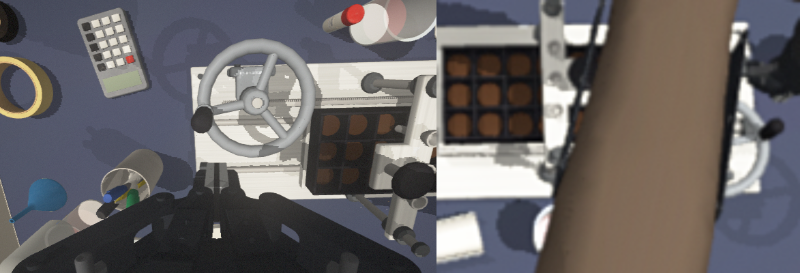

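The wrist view shows the handle top at about (296,176) and the hub at (376,150), which matches the projected points (hub 375,151). The fingertips are near (315,242), clear of the handle. Descending beside it.

>>> play_rows:
  plan:
    - [-5,4,0,0,0,0,0]
    - [0,0,20,0,0,0,0]
    - [0,0,25,0,0,0,0]
    - [0,0,25,0,0,0,0]
    - [0,0,4,0,0,0,0]

```text
time_s: 2.7
eef_pos: [616.8, -357.4, 163.6]
orientation: [179.8, -0.3, 180.0]
wrist_force: [-0.4, 0.1, -1.5]
finger_gap: -0.001
```

>>> play_rows:
  plan:
    - [0,0,0,0,0,0,0]
    - [0,0,0,0,0,0,0]
    - [0,0,0,0,0,0,0]
    - [0,0,0,0,0,0,0]
    - [0,0,0,0,0,0,0]

```text
time_s: 3.12
eef_pos: [619.7, -358.7, 169.8]
orientation: [-180.0, 0.1, -180.0]
wrist_force: [-0.6, -0.9, 0.1]
finger_gap: 0.002
```

```bash
python3 - <<'E'
import numpy as np
# target finger-centre angles: start -43 deg, 10 deg clockwise per row, circle r=60 -> tool (dx=-dX, dy=dY)
a=np.radians(-43-10*np.arange(0,38)); X=60*np.cos(a);Y=60*np.sin(a)
for i in range(37): print(i,round(np.degrees(a[i+1])),round(-(X[i+1]-X[i]),1),round(Y[i+1]-Y[i],1),"abs",round(574.5+X[i+1]),round(-318.5+Y[i+1]))
E
```

```text
0 -53 7.8 -7.0 abs 611 -366
1 -63 8.9 -5.5 abs 602 -372
2 -73 9.7 -3.9 abs 592 -376
3 -83 10.2 -2.2 abs 582 -378
4 -93 10.5 -0.4 abs 571 -378
5 -103 10.4 1.5 abs 561 -377
6 -113 9.9 3.2 abs 551 -374
7 -123 9.2 4.9 abs 542 -369
8 -133 8.2 6.4 abs 534 -362
9 -143 7.0 7.8 abs 527 -355
10 -153 5.5 8.9 abs 521 -346
11 -163 3.9 9.7 abs 517 -336
12 -173 2.2 10.2 abs 515 -326
13 -183 0.4 10.5 abs 515 -315
14 -193 -1.5 10.4 abs 516 -305
15 -203 -3.2 9.9 abs 519 -295
16 -213 -4.9 9.2 abs 524 -286
17 -223 -6.4 8.2 abs 531 -278
18 -233 -7.8 7.0 abs 538 -271
19 -243 -8.9 5.5 abs 547 -265
20 -253 -9.7 3.9 abs 557 -261
21 -263 -10.2 2.2 abs 567 -259
22 -273 -10.5 0.4 abs 578 -259
23 -283 -10.4 -1.5 abs 588 -260
24 -293 -9.9 -3.2 abs 598 -263
25 -303 -9.2 -4.9 abs 607 -268
26 -313 -8.2 -6.4 abs 615 -275
27 -323 -7.0 -7.8 abs 622 -282
28 -333 -5.5 -8.9 abs 628 -291
29 -343 -3.9 -9.7 abs 632 -301
30 -353 -2.2 -10.2 abs 634 -311
31 -363 -0.4 -10.5 abs 634 -322
32 -373 1.5 -10.4 abs 633 -332
33 -383 3.2 -9.9 abs 630 -342
34 -393 4.9 -9.2 abs 625 -351
35 -403 6.4 -8.2 abs 618 -359
36 -413 7.8 -7.0 abs 611 -366
```

>>> play_rows:
  plan:
    - [4,-3.5,0,0,0,0,0]
    - [4,-3.5,0,0,0,0,0]
    - [4.5,-2.8,0,0,0,0,0]
    - [4.5,-2.8,0,0,0,0,0]
    - [5,-2,0,0,0,0,0]

```text
time_s: 3.53
eef_pos: [597.2, -373.6, 168.6]
orientation: [-180.0, 0.1, -180.0]
wrist_force: [2.5, 0.6, -0.6]
finger_gap: 0.004
```

>>> play_rows:
  plan:
    - [5,-2,0,0,0,0,0]
    - [5,-1.1,0,0,0,0,0]
    - [5,-1.1,0,0,0,0,0]
    - [5.2,-0.2,0,0,0,0,0]
    - [5.2,-0.2,0,0,0,0,0]

```text
time_s: 3.95
eef_pos: [571.4, -377.8, 168.5]
orientation: [-180.0, 0.0, -180.0]
wrist_force: [2.7, -0.7, 0.6]
finger_gap: -0.001
```

```bash
python3 - <<'E'
from rig import r
from h import *
np.set_printoptions(precision=1,suppress=True)
s=r.sense();print(s["eef_pos"],s["wrist_force"])
w=r.capture("wrist");d=r.capture("side")
cv2.imwrite("pics/p2.png",np.hstack([cv2.resize(w["color"],(440,275)),cv2.resize(d["color"][200:365,300:516],(360,275))])[...,::-1])
E
```

```text
[ 571.4 -377.8  168.5] [ 2.7 -0.7  0.6]
```

View pics/p2.png

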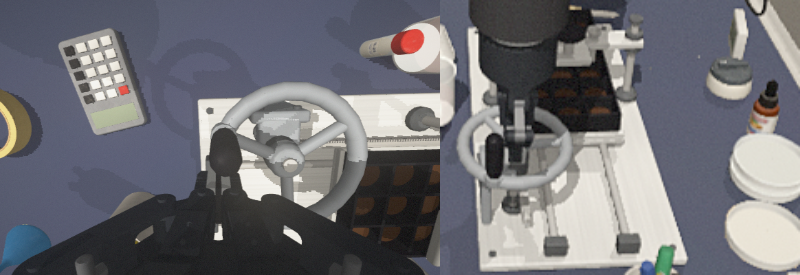

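The push works at about 2.7 N. The wrist panel shows the handle at (225,150), just ahead of the closed fingers, with the wheel turned. I'll keep going round.

>>> play_rows:
  plan:
    - [10.4,1.5,0,0,0,0,0]
    - [9.9,3.2,0,0,0,0,0]
    - [9.2,4.9,0,0,0,0,0]
    - [8.2,6.4,0,0,0,0,0]
    - [7,7.8,0,0,0,0,0]

```text
time_s: 4.47
eef_pos: [525.7, -353.6, 168.3]
orientation: [-180.0, -0.0, -180.0]
wrist_force: [1.4, -2.8, -0.1]
finger_gap: -0.0
```

>>> play_rows:
  plan:
    - [5.5,8.9,0,0,0,0,0]
    - [3.9,9.7,0,0,0,0,0]
    - [2.2,10.2,0,0,0,0,0]
    - [0.4,10.5,0,0,0,0,0]
    - [0,0,0,0,0,0,0]

```text
time_s: 4.88
eef_pos: [514.6, -312.4, 168.3]
orientation: [179.9, -0.0, -179.9]
wrist_force: [-0.1, -0.0, 0.1]
finger_gap: -0.002
```

```bash
python3 - <<'E'
from rig import r
from h import *
np.set_printoptions(precision=1,suppress=True)
s=r.sense();print(s["eef_pos"],s["wrist_force"])
w=r.capture("wrist");d=r.capture("side")
cv2.imwrite("pics/p3.png",np.hstack([cv2.resize(w["color"],(440,275)),cv2.resize(d["color"][200:365,300:516],(360,275))])[...,::-1])
E
```

```text
[ 514.6 -312.4  168.3] [-0.1 -0.   0.1]
```

View pics/p3.png

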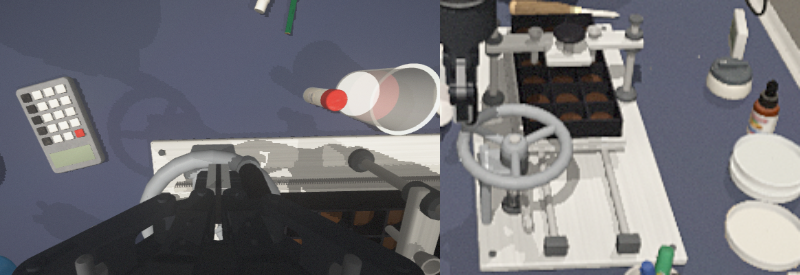

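The handle is to the right of the fingers at about (255,172) in the wrist panel, still ahead of the push. Continuing.

>>> play_rows:
  plan:
    - [-1.5,10.4,0,0,0,0,0]
    - [-3.2,9.9,0,0,0,0,0]
    - [-4.9,9.2,0,0,0,0,0]
    - [-6.4,8.2,0,0,0,0,0]
    - [-7.8,7,0,0,0,0,0]

```text
time_s: 5.4
eef_pos: [538.8, -268.8, 168.1]
orientation: [180.0, -0.1, -179.9]
wrist_force: [-2.6, -0.9, 1.4]
finger_gap: 0.005
```

>>> play_rows:
  plan:
    - [-8.9,5.5,0,0,0,0,0]
    - [-9.7,3.9,0,0,0,0,0]
    - [-10.2,2.2,0,0,0,0,0]
    - [-10.5,0.4,0,0,0,0,0]
    - [-10.4,-1.5,0,0,0,0,0]

```text
time_s: 5.82
eef_pos: [589.6, -259.0, 168.1]
orientation: [180.0, -0.0, -179.9]
wrist_force: [-3.1, 0.6, 1.4]
finger_gap: 0.003
```

>>> play_rows:
  plan:
    - [-9.9,-3.2,0,0,0,0,0]
    - [-9.2,-4.9,0,0,0,0,0]
    - [-8.2,-6.4,0,0,0,0,0]
    - [-7,-7.8,0,0,0,0,0]
    - [-5.5,-8.9,0,0,0,0,0]

```text
time_s: 6.23
eef_pos: [629.6, -291.2, 168.1]
orientation: [180.0, 0.1, -180.0]
wrist_force: [-0.6, 3.6, -1.3]
finger_gap: -0.006
```

>>> play_rows:
  plan:
    - [-3.9,-9.7,0,0,0,0,0]
    - [-2.2,-10.2,0,0,0,0,0]
    - [-0.4,-10.5,0,0,0,0,0]
    - [0,0,0,0,0,0,0]
    - [0,0,0,0,0,0,0]

```text
time_s: 6.65
eef_pos: [634.5, -322.4, 168.5]
orientation: [-180.0, 0.0, 180.0]
wrist_force: [-0.5, -0.2, 0.9]
finger_gap: -0.001
```

```bash
python3 - <<'E'
from rig import r
from h import *
np.set_printoptions(precision=1,suppress=True)
s=r.sense();print(s["eef_pos"],s["wrist_force"])
w=r.capture("wrist");d=r.capture("side");t=r.capture("top")
cv2.imwrite("pics/p4.png",np.hstack([cv2.resize(w["color"],(440,275)),cv2.resize(t["color"][130:230,330:461],(360,275))])[...,::-1])
E
```

```text
[ 634.5 -322.4  168.5] [-0.5 -0.2  0.9]
```

View pics/p4.png

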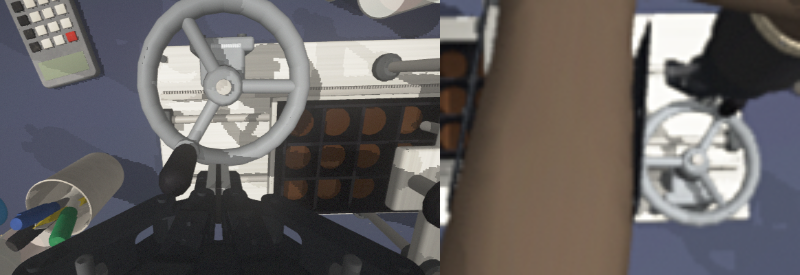

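```bash
python3 - <<'E'
from rig import r
from h import *
np.set_printoptions(precision=1,suppress=True)
w=r.capture("wrist");k=640/440
h=plane(w,(223*k,88*k),132);print("hub",h)
for n,u,z in[("spoke",(196,146),122),("handle top",(176,180),189),("foot",(192,153),131)]:
    p=plane(w,(u[0]*k,u[1]*k),z);d=p-[574.5,-318.5,z];print(n,p,np.degrees(np.arctan2(d[1],d[0])),np.hypot(d[0],d[1]))
E
```

```text
hub [ 575.2 -316.   132. ]
spoke [ 623.9 -338.4  122. ] -21.90455866136953 53.224719099711024
handle top [ 622.  -342.9  189. ] -27.237538762263057 53.41423747235599
foot [ 626.9 -340.8  131. ] -23.058113766440936 57.00141465107881
```

The handle is at about -25°, so roughly 53° remain. I'll push slowly to just short of the end, lift straight up and compare with the starting wrist picture from the same pose.

>>> play_rows:
  plan:
    - [1.5,-10,0,0,0,0,0]
    - [3,-10,0,0,0,0,0]
    - [5,-9,0,0,0,0,0]
    - [6,-8,0,0,0,0,0]
    - [5,-5,0,0,0,0,0]

```text
time_s: 7.27
eef_pos: [613.8, -364.3, 168.5]
orientation: [-180.0, 0.0, -180.0]
wrist_force: [1.8, 1.3, 1.5]
finger_gap: 0.005
```

>>> play_rows:
  plan:
    - [0,0,0,0,0,0,0]
    - [0,0,-15,0,0,0,0]
    - [0,0,-25,0,0,0,0]
    - [0,0,-25,0,0,0,0]
    - [0,0,-9,0,0,0,0]

```text
time_s: 7.68
eef_pos: [614.6, -364.1, 246.3]
orientation: [-179.9, 0.2, -180.0]
wrist_force: [0.1, -0.5, 1.3]
finger_gap: -0.002
```

>>> play_rows:
  plan:
    - [0,0,0,0,0,0,0]
    - [0,0,0,0,0,0,0]
    - [0,0,0,0,0,0,0]
    - [0,0,0,0,0,0,0]
    - [0,0,0,0,0,0,0]

```text
time_s: 8.1
eef_pos: [613.8, -362.8, 241.0]
orientation: [180.0, -0.1, -180.0]
wrist_force: [-0.4, 0.2, -0.2]
finger_gap: 0.0
```

```bash
cat > cmp.py <<'E'
import sys
from rig import r
from h import *
np.set_printoptions(precision=1,suppress=True)
s=r.sense();print(s["eef_pos"],s["wrist_force"])
w=r.capture("wrist");t=r.capture("top");w0=np.load("wrist1.npy",allow_pickle=True).item();t1=np.load("top1.npy",allow_pickle=True).item()
for n,c,(x0,y0,x1,y1) in[("w0",w0,(255,120,345,215)),("w",w,(255,120,345,215)),("t1",t1,(430,165,465,195)),("t",t,(430,165,465,195))]:
    m=(c["color"].max(2)<62).astype(np.uint8)[y0:y1,x0:x1]
    k,l,st,ce=cv2.connectedComponentsWithStats(m);i=1+st[1:,4].argmax();u=ce[i]+[x0,y0]
    p=plane(c,u,165);d=p-[574.5,-318.5,165];print(n,st[i][4],st[i][:2]+[x0,y0],st[i][2:4],u,p,"angle",np.degrees(np.arctan2(d[1],d[0])),np.hypot(d[0],d[1]))
cr=lambda c:cv2.resize(c["color"][90:290,220:480],(400,308))
cv2.imwrite(sys.argv[1],np.hstack([cr(w0),cr(w)])[...,::-1])
E
python3 cmp.py pics/p5.png
```

```text
[ 613.8 -362.8  241. ] [-0.4  0.2 -0.2]
w0 444 [280 156] [32 38] [296.1 169.2] [ 582.3 -375.8  165. ] angle -82.21944689965771 57.81358912913119
w 498 [281 164] [31 40] [296.5 178.2] [ 588.6 -374.9  165. ] angle -75.9102337351059 58.11719678967185
t1 64 [442 177] [11  9] [447.1 181.3] [ 586.7 -376.7  165. ] angle -78.13971894680468 59.49310058424556
t 63 [441 175] [11  9] [446.4 179.4] [ 592.1 -375.   165. ] angle -72.69994661929259 59.13342904114046
```

View pics/p5.png

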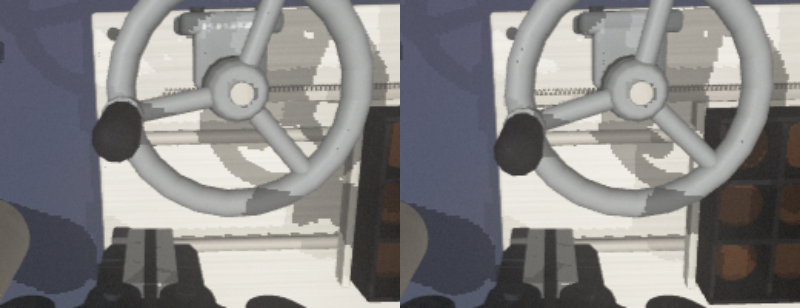

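The pictures from the same pose (before left, after right) show the handle about 6° short of its start and the tray moved right. I need about 6 mm more, mostly along -x, so I'll set down clear of the handle and nudge.

>>> play_rows:
  plan:
    - [-6,0,0,0,0,0,0]
    - [0,0,20,0,0,0,0]
    - [0,0,25,0,0,0,0]
    - [0,0,20,0,0,0,0]
    - [0,0,8,0,0,0,0]

```text
time_s: 8.62
eef_pos: [619.3, -362.2, 165.6]
orientation: [179.9, -0.2, -180.0]
wrist_force: [-0.9, 0.3, -0.6]
finger_gap: -0.001
```

>>> play_rows:
  plan:
    - [0,0,0,0,0,0,0]
    - [0,0,0,0,0,0,0]
    - [0,0,0,0,0,0,0]
    - [0,0,0,0,0,0,0]
    - [0,0,0,0,0,0,0]

```text
time_s: 9.03
eef_pos: [620.9, -363.2, 170.8]
orientation: [-180.0, 0.1, -179.9]
wrist_force: [-0.3, -0.5, -0.2]
finger_gap: -0.001
```

>>> play_rows:
  plan:
    - [3,-0.6,0,0,0,0,0]
    - [3,-0.6,0,0,0,0,0]
    - [3,-0.6,0,0,0,0,0]
    - [2.5,-0.6,0,0,0,0,0]
    - [1.5,-0.6,0,0,0,0,0]

```text
time_s: 9.45
eef_pos: [607.4, -365.9, 169.7]
orientation: [-180.0, 0.1, -180.0]
wrist_force: [2.3, 0.3, 0.8]
finger_gap: 0.003
```

>>> play_rows:
  plan:
    - [0,0,0,0,0,0,0]
    - [0,0,0,0,0,0,0]
    - [0,0,0,0,0,0,0]
    - [0,0,0,0,0,0,0]
    - [-5,3,0,0,0,0,0]

```text
time_s: 9.87
eef_pos: [611.6, -363.3, 169.2]
orientation: [180.0, -0.0, -180.0]
wrist_force: [-0.5, -1.2, -0.5]
finger_gap: 0.003
```

>>> play_rows:
  plan:
    - [0,0,-20,0,0,0,0]
    - [0,0,-25,0,0,0,0]
    - [0,0,-20,0,0,0,0]
    - [0,0,-8,0,0,0,0]
    - [0,0,0,0,0,0,0]

```text
time_s: 10.28
eef_pos: [613.4, -363.3, 244.8]
orientation: [-179.9, 0.2, -179.9]
wrist_force: [0.3, 0.1, 0.5]
finger_gap: 0.002
```

>>> play_rows:
  plan:
    - [0,0,0,0,0,0,0]
    - [0,0,0,0,0,0,0]
    - [0,0,0,0,0,0,0]
    - [0,0,0,0,0,0,0]
    - [0,0,0,0,0,0,0]

```text
time_s: 10.7
eef_pos: [612.1, -362.9, 241.3]
orientation: [180.0, -0.1, -180.0]
wrist_force: [0.3, 0.3, -0.5]
finger_gap: -0.003
```

```bash
python3 cmp.py pics/p6.png
```

```text
[ 612.1 -362.9  241.3] [ 0.3  0.3 -0.5]
w0 444 [280 156] [32 38] [296.1 169.2] [ 582.3 -375.8  165. ] angle -82.21944689965771 57.81358912913119
w 568 [279 159] [32 40] [295.8 174.6] [ 584.6 -375.4  165. ] angle -79.95130601114568 57.75727139002264
t1 64 [442 177] [11  9] [447.1 181.3] [ 586.7 -376.7  165. ] angle -78.13971894680468 59.49310058424556
t 62 [442 177] [11  9] [446.8 181.1] [ 587.3 -375.9  165. ] angle -77.43939902937831 58.76714118983483
```

```bash
python3 - <<'E'
from rig import r
from h import *
np.set_printoptions(precision=2,suppress=True)
w=r.capture("wrist");t=r.capture("top");S=r.capture("side")
L=lambda n:np.load(n,allow_pickle=True).item()
prs=[("w",L("wrist1.npy"),w,(255,120,345,215)),("t",L("top0.npy"),t,(430,165,465,195)),("t",L("top1.npy"),t,(430,165,465,195)),("s",L("side0.npy"),S,(342,272,366,316))]
for th in(50,62,75,90):
  for n,a,b,(x0,y0,x1,y1) in prs:
    o=[]
    for c in(a,b):
        m=(c["color"].max(2)<th).astype(np.uint8)[y0:y1,x0:x1]
        k,l,st,ce=cv2.connectedComponentsWithStats(m);i=1+st[1:,4].argmax()
        q=cv2.minEnclosingCircle(np.argwhere(l==i)[:,::-1].astype(np.float32));o+=[st[i][4],ce[i]+[x0,y0]]
        if n!="s":
            d=plane(c,o[-1],165)-[574.5,-318.5,165];o.append(np.degrees(np.arctan2(d[1],d[0])))
    print(th,n,*o)
# rendered shift between old and new crops, wrist rectified onto z=160 plane at 0.5 mm/px
def rect(c,z,x0=545,y0=-400,n=160,s=.5):
    g=np.array([[x0,y0,z],[x0+n*s,y0,z],[x0,y0+n*s,z],[x0+n*s,y0+n*s,z]],float)
    H=cv2.getPerspectiveTransform(np.float32([proj(c,p) for p in g]),np.float32([[0,0],[n,0],[0,n],[n,n]]))
    return cv2.cvtColor(cv2.warpPerspective(c["color"],H,(n,n)),cv2.COLOR_RGB2GRAY)
out=[]
for n,a,b in[("w",prs[0][1],w),("t",prs[1][1],t)]:
    A,B=rect(a,160),rect(b,160)
    x,y=[int((586-545)*2),int((-377+400)*2)];T=A[y-26:y+27,x-32:x+33]
    m=cv2.matchTemplate(B,T,cv2.TM_CCOEFF_NORMED);_,v,_,p=cv2.minMaxLoc(m);print(n,"match",v,"shift mm x,y",(p[0]-x+32)/2,(p[1]-y+26)/2)
    # reference: hub on z=132
    A,B=rect(a,132,555,-338),rect(b,132,555,-338);T=A[20:60,20:60]
    m=cv2.matchTemplate(B,T,cv2.TM_CCOEFF_NORMED);_,v,_,p=cv2.minMaxLoc(m);print(n,"hub",v,(p[0]-20)/2,(p[1]-20)/2)
E
```

```text
Traceback (most recent call last):
ValueError: attempt to get argmax of an empty sequence
```

```bash
python3 - <<'E'
from rig import r
from h import *
np.set_printoptions(precision=2,suppress=True)
w=r.capture("wrist");t=r.capture("top");S=r.capture("side")
L=lambda n:np.load(n,allow_pickle=True).item()
prs=[("w",L("wrist1.npy"),w,(255,120,345,215)),("t",L("top0.npy"),t,(430,165,465,195)),("t",L("top1.npy"),t,(430,165,465,195)),("s",L("side0.npy"),S,(342,272,366,316))]
for th in(62,72,82):
  for n,a,b,(x0,y0,x1,y1) in prs:
    o=[]
    for c in(a,b):
        m=(c["color"].max(2)<th).astype(np.uint8)[y0:y1,x0:x1]
        k,l,st,ce=cv2.connectedComponentsWithStats(m)
        if k<2: continue
        i=1+st[1:,4].argmax();o+=[st[i][4],ce[i]+[x0,y0]]
        if n!="s":
            d=plane(c,o[-1],165)-[574.5,-318.5,165];o.append(np.degrees(np.arctan2(d[1],d[0])).round(2))
    print(th,n,*o)
def rect(c,z,x0=545,y0=-400,n=160,s=.5):
    g=np.array([[x0,y0,z],[x0+n*s,y0,z],[x0,y0+n*s,z],[x0+n*s,y0+n*s,z]],float)
    H=cv2.getPerspectiveTransform(np.float32([proj(c,p) for p in g]),np.float32([[0,0],[n,0],[0,n],[n,n]]))
    return cv2.cvtColor(cv2.warpPerspective(c["color"],H,(n,n)),cv2.COLOR_RGB2GRAY)
for n,a,b in[("w",prs[0][1],w),("t",prs[1][1],t)]:
    for k,z,x0,y0,u,h in[("handle",160,545,-400,(82,46),26),("hub",132,555,-338,(40,40),20)]:
        A,B=rect(a,z,x0,y0),rect(b,z,x0,y0);T=A[u[1]-h:u[1]+h,u[0]-h:u[0]+h]
        _,v,_,p=cv2.minMaxLoc(cv2.matchTemplate(B,T,cv2.TM_CCOEFF_NORMED));print(n,k,round(v,2),"shift mm",(p[0]-u[0]+h)/2,(p[1]-u[1]+h)/2)
E
```

```text
62 w 444 [296.08 169.19] -82.22 524 [295.62 172.84] -80.63
62 t 66 [447.11 181.33] -78.12 64 [446.91 181.14] -77.5
62 t 64 [447.09 181.34] -78.14 64 [446.91 181.14] -77.5
62 s 245 [353.45 294.58] 329 [355.98 291.84]
72 w 955 [295.95 175.47] -78.17 968 [295.65 178.08] -77.24
72 t 71 [446.9  181.44] -78.29 69 [446.97 181.14] -77.55
72 t 70 [446.94 181.46] -78.36 69 [446.97 181.14] -77.55
72 s 256 [353.39 294.69] 340 [356.01 291.62]
82 w 977 [296.15 175.38] -78.2 994 [295.77 177.98] -77.29
82 t 76 [446.96 181.47] -78.41 70 [446.9 181.2] -77.66
82 t 75 [447.04 181.45] -78.4 70 [446.9 181.2] -77.66
82 s 265 [353.49 294.69] 349 [355.98 291.74]
w handle 0.97 shift mm 0.5 0.5
w hub 0.97 shift mm 0.0 0.0
t handle 0.99 shift mm 1.5 0.0
t hub 0.58 shift mm 33.5 31.5
```

All the views agree that the handle is within about 0.8° of its start (under 0.1 mm of carriage travel), so the turn is done. Next I'll move above the palm plate at (656.5, -150.5).

>>> play_rows:
  plan:
    - [-3,14,0,0,0,0,0]
    - [-6,27,0,0,0,0,0]
    - [-6,28,0,0,0,0,0]
    - [-6,28,0,0,0,0,0]
    - [-6,28,0,0,0,0,0]

```text
time_s: 11.52
eef_pos: [639.3, -236.4, 242.4]
orientation: [180.0, 0.0, -180.0]
wrist_force: [-0.2, -1.0, -0.7]
finger_gap: 0.001
```

>>> play_rows:
  plan:
    - [-6,28,0,0,0,0,0]
    - [-6,28,0,0,0,0,0]
    - [-4,22,0,0,0,0,0]
    - [-1,9,0,0,0,0,0]
    - [0,0,0,0,0,0,0]

```text
time_s: 11.93
eef_pos: [656.5, -148.4, 242.5]
orientation: [180.0, 0.0, -179.8]
wrist_force: [0.3, -1.4, 0.1]
finger_gap: 0.003
```

>>> play_rows:
  plan:
    - [0,0,10,0,0,0,0]
    - [0,0,15,0,0,0,0]
    - [0,0,15,0,0,0,0]
    - [0,0,8,0,0,0,0]
    - [0,0,0,0,0,0,0]

```text
time_s: 12.35
eef_pos: [654.6, -151.8, 191.4]
orientation: [180.0, -0.2, 180.0]
wrist_force: [-0.2, -0.8, -0.5]
finger_gap: 0.003
```

```bash
python3 - <<'E'
from rig import r
from h import *
np.set_printoptions(precision=1,suppress=True)
s=r.sense();print(s["eef_pos"],s["wrist_force"])
w=r.capture("wrist");d=r.capture("side")
print(proj(w,(656.5,-150.5,164)),proj(w,(*s["eef_pos"][:2],s["eef_pos"][2]-11)))
cv2.imwrite("pics/p7.png",np.hstack([cv2.resize(w["color"],(440,275)),cv2.resize(d["color"][150:315,300:516],(360,275))])[...,::-1])
E
```

```text
[ 654.6 -151.8  191.4] [-0.2 -0.8 -0.5]
[316.8 246.3] [314.1 256.3]
```

View pics/p7.png

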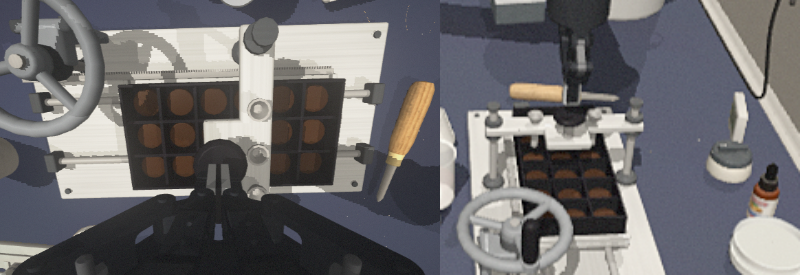

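The fingertips stand centred over the palm plate, whose centre is at about (221,165) in the wrist panel. Pressing straight down.

>>> play_rows:
  plan:
    - [0,0,6,0,0,0,0]
    - [0,0,6,0,0,0,0]
    - [0,0,5,0,0,0,0]
    - [0,0,5,0,0,0,0]
    - [0,0,5,0,0,0,0]

```text
time_s: 12.87
eef_pos: [656.2, -151.0, 167.5]
orientation: [-180.0, 0.0, -179.9]
wrist_force: [-1.7, 0.1, 5.5]
finger_gap: -0.002
```

>>> play_rows:
  plan:
    - [0,0,4,0,0,0,0]
    - [0,0,4,0,0,0,0]
    - [0,0,4,0,0,0,0]
    - [0,0,2,0,0,0,0]
    - [0,0,0,0,0,0,0]

```text
time_s: 13.28
eef_pos: [656.2, -151.0, 153.7]
orientation: [-180.0, 0.0, -179.9]
wrist_force: [-1.9, 1.1, 7.4]
finger_gap: 0.004
```

>>> play_rows:
  plan:
    - [0,0,1,0,0,0,0]
    - [0,0,1,0,0,0,0]
    - [0,0,1,0,0,0,0]
    - [0,0,0.5,0,0,0,0]
    - [0,0,0,0,0,0,0]

```text
time_s: 13.7
eef_pos: [656.2, -151.0, 150.7]
orientation: [-180.0, 0.0, -179.9]
wrist_force: [-2.1, 0.6, 8.2]
finger_gap: -0.0
```

>>> play_rows:
  plan:
    - [0,0,0.7,0,0,0,0]
    - [0,0,0.7,0,0,0,0]
    - [0,0,0.6,0,0,0,0]
    - [0,0,0,0,0,0,0]
    - [0,0,0,0,0,0,0]

```text
time_s: 14.12
eef_pos: [656.2, -151.0, 149.8]
orientation: [-180.0, 0.1, -179.9]
wrist_force: [-6.0, 2.5, 13.3]
finger_gap: 0.001
```

The force jumped to 13 N and the motion stalled at 149.8, so this is the stop. One small confirming nudge, then lift straight up.

>>> play_rows:
  plan:
    - [0,0,0.5,0,0,0,0]
    - [0,0,0,0,0,0,0]
    - [0,0,0,0,0,0,0]
    - [0,0,0,0,0,0,0]
    - [0,0,0,0,0,0,0]

```text
time_s: 14.53
eef_pos: [656.3, -151.0, 149.7]
orientation: [-180.0, 0.1, -179.9]
wrist_force: [-6.6, 2.7, 15.5]
finger_gap: -0.003
```

>>> play_rows:
  plan:
    - [0,0,-4,0,0,0,0]
    - [0,0,-6,0,0,0,0]
    - [0,0,-8,0,0,0,0]
    - [0,0,-10,0,0,0,0]
    - [0,0,-12,0,0,0,0]

```text
time_s: 14.95
eef_pos: [655.8, -150.8, 187.4]
orientation: [180.0, -0.1, -180.0]
wrist_force: [0.1, -0.0, 0.3]
finger_gap: -0.002
```

>>> play_rows:
  plan:
    - [0,0,-20,0,0,0,0]
    - [0,0,-25,0,0,0,0]
    - [0,0,-15,0,0,0,0]
    - [0,0,0,0,0,0,0]
    - [0,0,0,0,0,0,0]

```text
time_s: 15.37
eef_pos: [656.5, -150.8, 248.6]
orientation: [180.0, 0.1, -180.0]
wrist_force: [0.1, 0.7, -0.4]
finger_gap: -0.002
```

>>> play_rows:
  plan:
    - [0,0,0,0,0,0,0]
    - [0,0,0,0,0,0,0]
    - [0,0,0,0,0,0,0]
    - [0,0,0,0,0,0,0]
    - [0,0,0,0,0,0,0]

```text
time_s: 15.78
eef_pos: [656.0, -150.9, 246.7]
orientation: [-180.0, -0.1, -180.0]
wrist_force: [-0.8, 0.4, 0.5]
finger_gap: -0.003
```

```bash
python3 - <<'E'
from rig import r
from h import *
np.set_printoptions(precision=1,suppress=True)
s=r.sense();print(s["time_s"],s["eef_pos"],s["wrist_force"])
d=r.capture("side");d0=np.load("side0.npy",allow_pickle=True).item()
for c in(d0,d):
    m=(c["color"].max(2)<72).astype(np.uint8)[212:228,364:394]
    k,l,st,ce=cv2.connectedComponentsWithStats(m);i=1+st[1:,4].argmax();print(st[i],ce[i]+[364,212])
A=cv2.cvtColor(d0["color"],cv2.COLOR_RGB2GRAY);B=cv2.cvtColor(d["color"],cv2.COLOR_RGB2GRAY)
_,v,_,p=cv2.minMaxLoc(cv2.matchTemplate(B[195:270,310:450],A[208:238,325:425],cv2.TM_CCOEFF_NORMED));print("bar match",v,"shift px",p[0]+310-325,p[1]+195-208)
cv2.imwrite("pics/p8.png",np.hstack([cv2.resize(c["color"][190:355,270:440],(400,388)) for c in(d0,d)])[...,::-1])
E
```

```text
15.7833 [ 656.  -150.9  246.7] [-0.8  0.4  0.5]
[  0   0  29  14 263] [377.3 217.7]
[  0   0  30  14 262] [377.8 217.8]
bar match 0.9182647466659546 shift px 0 0
```

View pics/p8.png

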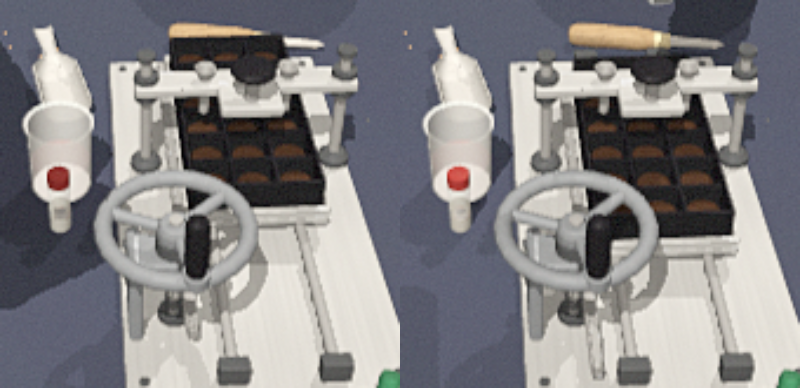

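The before/after side view shows the bar fully up again with no pixel shift. The handle is back in place at about (198,247) and (598,247), the tray is one row nearer, and the loose items have not moved. Handing in.

```bash
python3 -c "
from rig import r
print(r.finish_job())"
```

```text
the job is handed in; nothing more can be done
None
```

The next row is sown and the job is handed in, at about 15.8 s of the 61 s allowed.

- **Wheel:** I pushed the handle clockwise through one turn with the closed fingertips, at about 2–4 N and without gripping. The first push stopped about 6° short, so I measured it and nudged the rest.
- **Handle position:** My last checks from the top and wrist cameras put the handle about 0.6–0.9° short of its start, under 0.1 mm of tray travel. One early wrist reading said 1.6–2.3° short, but the dark blob it measured changed size with the lighting, so I gave it less weight.
- **Sowing bar:** I pressed the palm plate straight down about 25 mm to its stop. The force rose from 8 N to 15 N while the arm stalled, so it was at the stop. After I lifted off, the bar was back up with no shift in the side view.
- **Surroundings:** The tray stands about one row to the right. The scoop, beaker, vial and dibber look unmoved in the side view. The robot touches nothing.

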